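# Clear the pot and lay the bottle in its display cradle

### The arm

A 6-joint arm with a two-finger parallel gripper is mounted at the origin on the work surface. World frame = base frame: x ahead of the robot, y to its left, z up, the work surface at z = 0. Lengths are in m, angles in rad, forces in N, time in s.
With the tool pointing down it reaches from about 0.35 to 1 m from the base axis. Payload 7.1 kg.
Tool frame: the origin (TCP) lies between the finger pads; the fingertips stand 22 mm ahead of it and the grasp point (between the pads) lies 3 mm ahead of it; x points along the fingers, y is the direction in which the jaws open and shut, and the axes are right-handed (so a half turn about x gives the same grasp; the last joint's range is limited). The gripper opens to 85 mm and grips with 20 to 120 N. Pads are 22 mm wide; open, the fingers measure 114 mm over their backs; the gripper's body (76 mm by 85 mm) begins 54 mm behind the grasp point. The pads swing forward as they close: fully open they stand 13 mm farther back than shut.
Start: joints at [1.247, 0.423, 1.63, -0, 1.089, -0.019], TCP at [0.188, 0.596, 0.228] pointing down, gripper open.
Joint ranges: [-3, 3], [-0.9, 2.11], [0.09, 2.58], [-1.31, 4.45], [0.11, 2.69], [-2.54, 2.54]. Speed limits (rad/s): [2.39, 2.39, 3.01, 3.14, 3.14, 3.14].

### API

Orientations are given as a rotation vector (axis times angle).
In Python, from rig import manip gives the robot as it stands. The module is installed in compiled form; this text tells all that it offers. Calls block until the motion is done:
- manip.move_to(position, orientation): joint-space move of the TCP to a pose.
- manip.servo_line(position, orientation=None, rate=0.15): straight line of the TCP; orientation=None keeps the orientation; rate is the mean speed in m/s.
- manip.set_joints(angles): joint-space move.
- manip.command_gripper(opening, f_grip=None): finger opening in m; f_grip is the grip in N (None keeps the last); returns when the fingers have stopped.
- manip.hold(seconds).
- manip.solve_ik(position, orientation): joint angles nearest the present ones, or None.
- manip.camera(name): name is "side" or "top" or "wrist"; returns a dict with "image" (480x640x3 uint8, red, green, blue), "fx", "fy", "cx", "cy" (pixels), "cam_to_world" (4x4, takes a point from camera to world coordinates); the wrist camera has in their place "mount" (4x4, takes a point from camera to tool coordinates, whose origin is the TCP and whose axes are the tool frame's). Camera axes: x right, y down, z forward; pixel columns grow to the right and rows downward; lengths in m; the calibration is good to about 2 mm. A picture is of the moment at which its call begins: read the wrist's pose just before it. There is no depth.
A pose or a line that the arm cannot do raises manip.IKError and nothing moves.
- manip.sign_off(): hands the job in, once; it reports no verdict.
Readings, each from a call of its own:
- manip.get_time(): time.
- manip.get_joint_positions(): joint angles.
- manip.get_joint_vel(): joint speeds.
- manip.get_tau(): joint torques, N m.
- manip.get_position(): TCP position.
- manip.get_ee_rot(): TCP orientation.
- manip.get_contact_force(): force on the tool from outside, world axes, zero at the start.
- manip.get_torque(): the same for the moment, N m.
- manip.get_width(): finger opening in m.
Only numpy, scipy, OpenCV 4.12 (cv2) and the standard library are available. Lean on these libraries where they do the work, as an engineer would, in place of code of your own. Each camera call takes 0.05 s, during which the arm holds its last target. There are 200 camera calls.

### The job

Slide the low copper pot along the counter, without lifting or tipping it, from the inlaid ring at the neck end of the wooden cradle into the empty inlaid ring, so that it stands inside that ring. Then lay the stout glass bottle on its side in the cradle, its foot against the stop at the low end and its neck resting in the raised fork, and let go; it is glass, so do not drop it or let it topple. Leave everything else on the counter where it is.

Things in the scene. Friction and masses are not known exactly. Their poses are not given: they have to be found in the camera images.
- pot: Low copper sweets pot with fixed lid, one rigid round piece, about 0.7 kg. Base 124 mm diameter, lid rim 134 mm diameter at 32-36 mm height; lid rises from 43 mm height at radius 45 to 47 mm at radius 10; stem, then a cylindrical knob, 30 mm diameter, from 55 to 82 mm height (top). Origin: centre of underside, z up. It starts in round_start.
- round_start: Dark metal ring inlaid flush in the counter (nothing to bump over), on which the pot stands at the start; inner diameter 147 mm, outer 157 mm. Origin: its centre, on the counter.
- round_free: The other, empty, inlaid ring, same size as round_start: the place for the pot. Inside the ring the 124 mm base of the pot has 11 mm to spare all round. Origin: its centre, on the counter.
- bottle: Stout closed amber glass bottle, paper label, brass cap, about 0.3 kg, round, upright at the start. 130 mm high: straight body 58 mm diameter up to 88 mm, shoulder to 100 mm, neck and cap 28 mm diameter to 130 mm. Centre of mass about 50 mm above the foot. Origin: centre of its foot (underside); z runs from foot to cap. (A taller, slimmer bottle and a squat jar are bystanders.)
- bottle_cap (a point): Centre of the top of the bottle's cap, 130 mm from the foot along the bottle's axis.
- cradle: Fixed wooden cradle, base 170 x 90 x 10 mm, origin centre of underside, +x to the raised neck end. The bottle lies in its x-z plane, rising 20 deg to +x, in a 90 deg V saddle (8-34 mm from its foot, 71 mm wide, edges 6 mm below the bottle axis) and neck fork (106-118 mm, 49 mm wide, top level with the axis), foot on a stop board. Space beside and under the bottle 36-104 mm from its foot is free.
- cradle_foot (a point): Where the centre of the bottle's foot is when it lies home: at (-45, 0, 58) mm in the cradle's frame.
- cradle_cap (a point): Where the centre of the cap's top is when the bottle lies home: at (77, 0, 102) mm in the cradle's frame.
- tall_bottle: Bystander, leave alone: tall slim bottle, 50 mm diameter, 190 mm high, standing at the back left. Origin: centre of underside.
- jam_jar: Bystander, leave alone: squat jar, 62 mm diameter, 62 mm high. Origin: centre of underside.
- tape_dispenser: Bystander, leave alone: tape dispenser, 110 x 50 mm, 71 mm high. Origin: centre of underside, x along its length.
- stapler: Bystander, leave alone: stapler, 125 x 30 mm, 38 mm high. Origin: centre of underside, x along its length.
- calculator: Bystander, leave alone: flat desk calculator, 130 x 80 x 20 mm. Origin: centre of underside.
- pen_cup: Bystander, leave alone: cup with pens, 72 mm diameter, 145 mm high with pens. Origin: centre of underside.
- gift_box: Bystander, leave alone: wrapped box, 160 x 110 x 60 mm. Origin: centre of underside.
- scoop: Bystander, leave alone: steel serving spoon, 200 mm long, lying. Origin: its underside, x along its length.
There are look-alikes about, which are no part of the job. What is shaped like the cradle but turquoise is not meant. What is shaped like the pot but blue is not meant.

How it is judged:
By the outcome, as a careful person would: the job done as asked, in the order asked, and still so for the second after the job is handed in, with the robot touching nothing.
It also fails if it takes over 61 s, if anything falls off the work surface, if the arm or the gripper's body presses on something with over 40 N, if the wrist force passes 120 N, or if a joint passes its speed limit or range.

## Working session

There is one attempt and no reset: what is moved stays moved. The work goes in short steps, each a Python script; the robot and the scene stay as the last script left them, time stands still between calls to the robot, and variables do not carry over. Pictures are saved under pics/ and viewed, about 8 in all and at most 12, crops included, and the job is handed in when it is done.

```bash
mkdir -p pics; cat > h.py <<'E'
import numpy as np, cv2
from scipy.spatial.transform import Rotation as R
from rig import manip as m
def shot(name):
    if name=='wrist':
        p=np.array(m.get_position()); r=np.array(m.get_ee_rot())
    c=m.camera(name)
    if name=='wrist':
        T=np.eye(4); T[:3,:3]=R.from_rotvec(r).as_matrix(); T[:3,3]=p
        c['cam_to_world']=T@c['mount']
    return c
def save(c,f): cv2.imwrite('pics/'+f,cv2.cvtColor(c['image'],cv2.COLOR_RGB2BGR))
def ray(c,u,v,z):
    T=np.array(c['cam_to_world']); d=T[:3,:3]@[(u-c['cx'])/c['fx'],(v-c['cy'])/c['fy'],1]
    o=T[:3,3]; return o+d*(z-o[2])/d[2]
def proj(c,p):
    q=np.linalg.inv(c['cam_to_world'])@np.append(p,1); return np.array([c['fx']*q[0]/q[2]+c['cx'],c['fy']*q[1]/q[2]+c['cy']])
E
python3 - <<'E'
from h import *
for n in('top','side'):
    c=shot(n); save(c,n+'0.png'); print(n,c['fx'],np.round(c['cam_to_world'],3).tolist())
print(m.get_ee_rot(),m.get_time())
E
```

```text
top 464.75792292369283 [[-0.033, -0.976, 0.215, 0.264], [-0.999, 0.032, -0.007, 0.032], [-0.0, -0.215, -0.977, 1.138], [0.0, 0.0, 0.0, 1.0]]
side 515.9557504394811 [[0.989, -0.062, 0.134, 0.307], [-0.146, -0.548, 0.823, -0.857], [0.023, -0.834, -0.551, 0.702], [0.0, 0.0, 0.0, 1.0]]
[ 0.23816973  1.55774937 -0.24032918] 0.1
```

View pics/top0.png

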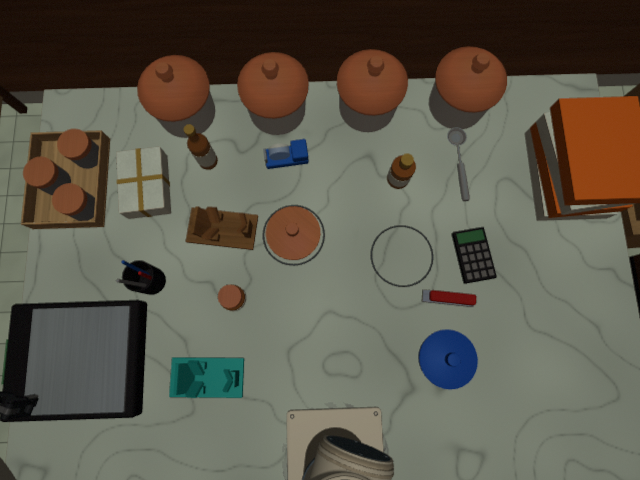

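View pics/side0.png

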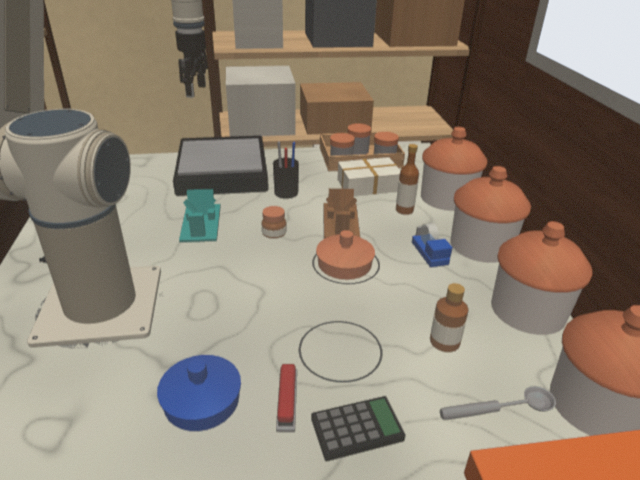

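The top view shows the pot at about (293,233), the empty ring at (402,256), the bottle at (402,172) and the cradle at (222,228), with its fork towards the pot. The side view agrees. Next I'll measure these.

```bash
python3 - <<'E'
from h import *
from scipy.optimize import least_squares
def circ(P):
    r=least_squares(lambda q:np.hypot(P[:,0]-q[0],P[:,1]-q[1])-q[2],[*P.mean(0),.07],loss='soft_l1',f_scale=.002).x; return r
C={n:shot(n) for n in('top','side')}
def ring(n,u0,v0,box,lo,hi,guess=None):
    c=C[n]; g=cv2.cvtColor(c['image'],cv2.COLOR_RGB2GRAY).astype(float)
    bg=cv2.medianBlur(c['image'],21); bg=cv2.cvtColor(bg,cv2.COLOR_RGB2GRAY).astype(float)
    ctr=ray(c,u0,v0,0)[:2]
    for k in range(3):
        P=[]
        for a in np.linspace(0,2*np.pi,180,endpoint=False):
            rr=np.arange(lo,hi,.0005)
            uv=np.array([proj(c,[ctr[0]+r*np.cos(a),ctr[1]+r*np.sin(a),0]) for r in rr],np.float32)
            val=cv2.remap(g.astype(np.float32),uv[:,0][None],uv[:,1][None],1)[0]
            i=val.argmin()
            if val[i]<np.median(val)-25: P.append(ctr+rr[i]*np.array([np.cos(a),np.sin(a)]))
        q=circ(np.array(P)); ctr=q[:2]
    print(n,'ring',len(P),np.round(q,4)); return q
ring('top',402,256,0,.06,.09); ring('side',341,350,0,.06,.09)
ring('top',293,236,0,.071,.09)
for n,(x0,y0,x1,y1) in {'top':(250,195,335,270),'side':(310,228,380,280)}.items():
    c=C[n]; hsv=cv2.cvtColor(c['image'],cv2.COLOR_RGB2HSV)
    M=np.zeros((480,640),np.uint8); M[y0:y1,x0:x1]=((hsv[...,1]>120)&((hsv[...,0]<15)|(hsv[...,0]>172))&(hsv[...,2]>70))[y0:y1,x0:x1]*255
    ct=max(cv2.findContours(M,0,1)[0],key=cv2.contourArea)[:,0,:]
    P=np.array([ray(c,u,v,.034)[:2] for u,v in ct]); print(n,'pot rim',np.round(circ(P),4))
    im=cv2.resize(cv2.cvtColor(c['image'],cv2.COLOR_RGB2BGR)[y0-10:y1+10,x0-10:x1+10],None,fx=1,fy=1)
def crop(n,b,f): 
    x0,y0,x1,y1=b; return cv2.resize(cv2.cvtColor(C[n]['image'],cv2.COLOR_RGB2BGR)[y0:y1,x0:x1],None,fx=f,fy=f,interpolation=2)
A=[crop('top',(370,140,430,200),6),crop('side',(420,280,480,360),5),crop('top',(180,195,330,270),5),]
cv=np.zeros((600,800,3),np.uint8)
a=crop('top',(375,145,425,195),4); cv[:200,:200]=a
a=crop('side',(425,280,475,355),4); cv[:300,200:400]=a
a=crop('side',(310,175,385,285),4)[:,:]; a=crop('side',(310,180,385,280),4); cv[:400,420:720]=a
a=crop('top',(180,200,330,250),4); cv[400:600,:600]=a
cv2.imwrite('pics/crops.png',cv)
E
```

```text
top ring 180 [ 0.4633 -0.1831  0.0759]
side ring 180 [ 0.4635 -0.1845  0.0759]
top ring 180 [0.5254 0.0846 0.0757]
top pot rim [0.5234 0.0846 0.0654]
side pot rim [0.5224 0.0827 0.0625]
```

View pics/crops.png

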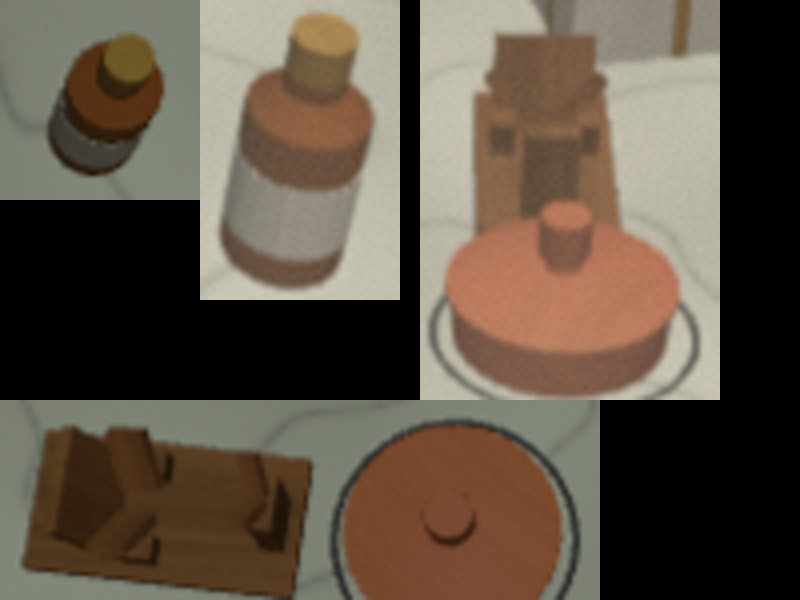

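The crops show the bottle cap top at top (407.5,159) and side (455.5,287), and the knob top at top (292,229) and side (347,234). The cradle's fork end points to the pot. Next I'll compute positions and check IK for the whole plan.

```bash
cat >> h.py <<'E'
def rot(xdir,ydir):
    x=np.array(xdir,float);x/=np.linalg.norm(x); y=np.array(ydir,float); y-=x*(x@y); y/=np.linalg.norm(y)
    return R.from_matrix(np.c_[x,y,np.cross(x,y)]).as_rotvec()
def tri(obs):
    A=np.zeros((3,3));b=np.zeros(3)
    for c,u,v in obs:
        T=np.array(c['cam_to_world']);d=T[:3,:3]@[(u-c['cx'])/c['fx'],(v-c['cy'])/c['fy'],1];d/=np.linalg.norm(d)
        M=np.eye(3)-np.outer(d,d);A+=M;b+=M@T[:3,3]
    return np.linalg.solve(A,b)
E
python3 - <<'E'
from h import *
t,s=shot('top'),shot('side')
print('knob',ray(t,291.8,228.8,.082),ray(s,346.75,233.75,.082))
print('cap',ray(t,407.5,159.25,.13),ray(s,455.5,286.75,.13),tri([(t,407.5,159.25),(s,455.5,286.75)]))
K=[ray(t,258,215,.01),ray(t,253.25,249.25,0),ray(t,185.75,242,0),ray(t,192,207.5,.01)]
K=np.array(K)[:,:2]; print(K,[np.linalg.norm(K[i]-K[i-1]) for i in range(4)],K.mean(0))
yx=(K[0]+K[1]-K[2]-K[3]); cx=np.append(yx/np.linalg.norm(yx),0); cc=np.append(K.mean(0),0); print(cx)
print('start ik joints',m.get_joint_positions())
cy=np.cross([0,0,1],cx)
pk=np.array([.5235,.084,.079])
for y in (cy,-cy): print('pot',m.solve_ik(pk,rot([0,0,-1],y)),m.solve_ik([.4634,-.184,.079],rot([0,0,-1],y)))
b=np.array([.597,-.173,0]);
for al in (20,30,35):
  for yaw in (0,-20,-40,-60,-90):
    a,w=np.radians(al),np.radians(yaw)
    d=np.array([np.cos(w),np.sin(w),0]); x=d*np.cos(a)+np.array([0,0,-np.sin(a)])
    for sg in (1,-1):
        j=m.solve_ik(b+[0,0,.062]-.003*x,rot(x,sg*np.cross([0,0,1],d)))
        if j is not None: print(al,yaw,sg,np.round(j,2))
  a=np.radians(al+70); x=cx*np.cos(a)+np.array([0,0,-np.sin(a)])
  for sg in (1,-1):
    p=cc+cx*(-.045+.062*np.cos(.349))+np.array([0,0,.058+.062*np.sin(.349)])-.003*x
    print('final',al,sg,m.solve_ik(p,rot(x,sg*cy)))
E
```

```text
knob [0.52028309 0.08400549 0.082     ] [0.52331197 0.0793647  0.082     ]
cap [ 0.66485418 -0.1885074   0.13      ] [ 0.66603987 -0.18505046  0.13      ] [ 0.66417096 -0.18803477  0.13246615]
[[0.576171   0.17171919]
 [0.49087935 0.18524485]
 [0.514889   0.35401386]
 [0.60120158 0.33795479]] [np.float64(0.16810949783683782), np.float64(0.08635744550188677), np.float64(0.17046829552194465), np.float64(0.08779381926769825)] [0.54578523 0.26223317]
[-0.14484305 -0.98945464  0.        ]
start ik joints [ 1.24696795e+00  4.23368921e-01  1.63014925e+00  1.50723355e-05
  1.08860895e+00 -1.89888666e-02]
pot [ 1.36655843e-01  5.11206952e-01  1.92688527e+00 -4.44089210e-16
  7.03500428e-01  2.82010188e-01] [-4.01843195e-01  4.78100819e-01  1.99581908e+00 -4.44089210e-16
  6.67672753e-01 -2.56488850e-01]
pot None None
20 0 1 [-0.55  0.93  2.25  2.6   1.26  1.55]
20 0 -1 [-0.55  0.93  2.25  2.6   1.26 -1.6 ]
20 -20 1 [-0.26  0.94  2.29  3.23  1.32  1.58]
20 -20 -1 [-0.26  0.94  2.29  3.23  1.32 -1.56]
20 -40 1 [0.   0.92 2.21 3.84 1.21 1.56]
20 -40 -1 [ 0.    0.92  2.21  3.84  1.21 -1.58]
20 -6
[... 549 characters left out ...]
[-0.03  0.79  2.21  3.86  0.94 -1.68]
30 -90 1 [ 0.14  0.87  1.75 -1.18  1.19  1.01]
30 -90 -1 [ 0.14  0.87  1.75 -1.18  1.19 -2.13]
final 30 1 [0.33007297 0.55726317 1.83635931 0.2472886  0.68250714 0.28823087]
final 30 -1 None
35 0 1 [-0.5   0.74  2.23  2.57  0.81  1.68]
35 0 -1 [-0.5   0.74  2.23  2.57  0.81 -1.46]
35 -20 1 [-0.27  0.74  2.26  3.23  0.82  1.56]
35 -20 -1 [-0.27  0.74  2.26  3.23  0.82 -1.59]
35 -40 1 [-0.06  0.74  2.19  3.89  0.8   1.4 ]
35 -40 -1 [-0.06  0.74  2.19  3.89  0.8  -1.75]
35 -90 1 [ 0.11  0.83  1.76 -1.14  1.11  0.95]
35 -90 -1 [ 0.11  0.83  1.76 -1.14  1.11 -2.19]
final 35 1 [0.28839493 0.55397383 1.86498567 0.39886539 0.64939654 0.12326725]
final 35 -1 None
```

```bash
python3 - <<'E'
from h import *
cx=np.array([-.1448,-.9895,0]); cy=np.cross([0,0,1],cx); o=rot([0,0,-1],cy)
P=np.array([.522,.083]); F=np.array([.4634,-.184])
m.move_to([*P,.20],o); m.servo_line([*P,.077],rate=.12)
print(m.get_contact_force())
m.command_gripper(.02,25); print('w',m.get_width(),m.get_contact_force(),m.get_position())
t=m.get_position()
m.servo_line([*F,t[2]],rate=.09); print(m.get_position(),m.get_contact_force())
m.command_gripper(.07); print(m.get_width(),m.get_contact_force())
m.servo_line([*F,.17],rate=.2)
m.move_to([.53,.23,.33],o); 
for n in('top','wrist'): save(shot(n),n+'1.png')
print(m.get_time(),m.get_position())
E
```

```text
[-1.01301736 -0.02005268 -0.61316382]
w 0.019822106958339438 [ 4.13777691 -1.36058687  6.96742034] [0.52518347 0.08312129 0.07862002]
[ 0.4634246  -0.18382085  0.07860817] [-0.40054849 -0.11276573 -0.59210688]
0.0697840572838341 [-0.21750263 -0.25176453 -0.48798045]
10.3833 [0.53011079 0.22887972 0.3294209 ]
```

View pics/wrist1.png

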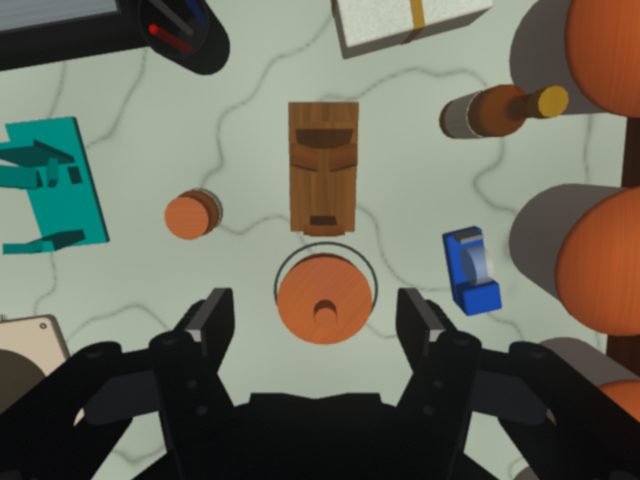

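View pics/top1.png

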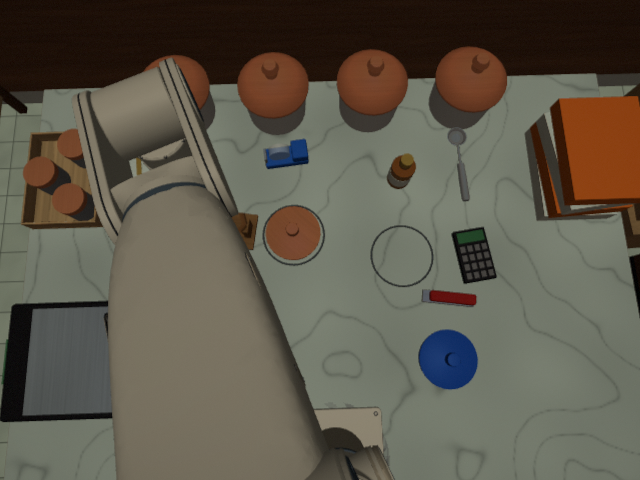

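The wrist view shows the cradle at (290–358, 102–232). The pot is still in its start ring (knob at about (325,308)), because the fingers closed to 20 mm without holding the knob. I'll check positions with the wrist camera before trying again.

```bash
python3 - <<'E'
from h import *
c=shot('wrist'); print('knob',ray(c,324.5,307,.082)); print('mount',np.round(c['mount'],3).tolist())
for w in [(289,102,.01),(358,102,.01),(355,232,.01),(290,231,.01),(326,300,.034),(549,101,.13)]: print(w,ray(c,*w))
T=np.array(c['cam_to_world']); print(T[:3,3])
x0,y0,x1,y1=270,90,390,350
a=cv2.cvtColor(c['image'],cv2.COLOR_RGB2BGR)
l=cv2.resize(a[85:245,265:385],None,fx=3.5,fy=3.5,interpolation=2); r=cv2.resize(a[235:350,270:380],None,fx=3.4,fy=3.4,interpolation=2)
o=np.zeros((560,800,3),np.uint8); o[:560,:420]=l; o[:391,424:798]=r; cv2.imwrite('pics/w1c.png',o)
E
```

```text
knob [0.52150683 0.09995892 0.082     ]
mount [[0.002, -0.267, 0.964, -0.145], [1.0, 0.0, -0.002, -0.001], [0.0, 0.964, 0.267, -0.068], [0.0, 0.0, 0.0, 1.0]]
(289, 102, 0.01) [0.51335287 0.3523062  0.01      ]
(358, 102, 0.01) [0.59965394 0.33951468 0.01      ]
(355, 232, 0.01) [0.57635613 0.17164528 0.01      ]
(290, 231, 0.01) [0.48679572 0.1862902  0.01      ]
(326, 300, 0.034) [0.52292539 0.08635945 0.034     ]
(549, 101, 0.13) [0.76088766 0.30292859 0.13      ]
[0.53913211 0.29592535 0.47473981]
```

View pics/w1c.png

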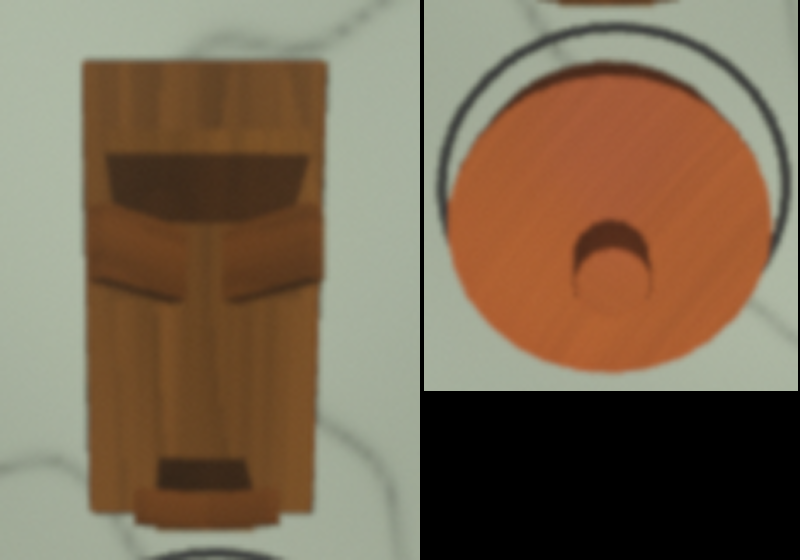

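The pot hasn't moved and the knob is where I expected. I'll go back, close partly, and look from the side before gripping.

```bash
python3 - <<'E'
from h import *
c=shot('wrist'); print('knob',ray(c,325.3,317.4,.082))
cx=np.array([-.1448,-.9895,0]); cy=np.cross([0,0,1],cx); o=rot([0,0,-1],cy)
P=np.array([.522,.0845])
m.move_to([*P,.16],o); m.command_gripper(.06); m.servo_line([*P,.077],rate=.15)
print(m.get_position(),m.get_ee_rot(),o,m.get_contact_force())
m.command_gripper(.045); print(m.get_width(),m.get_contact_force(),m.get_position())
s=shot('side'); a=s['image'][150:290,270:430]
m.command_gripper(.02,40); print(m.get_width(),m.get_contact_force(),m.get_position(),m.get_time())
s=shot('side'); b=s['image'][150:290,270:430]
w=shot('wrist'); print('tip proj',proj(w,P.tolist()+[.082]))
d=w['image'][200:400,200:440]
o=np.zeros((600,800,3),np.uint8); f=lambda i,k:cv2.resize(i[...,::-1],None,fx=k,fy=k,interpolation=2)
o[:350,:400]=f(a,2.5);o[:350,400:]=f(b,2.5);o[350:550,:240]=f(d,1.0);cv2.imwrite('pics/g.png',o)
E
```

```text
knob [0.52055316 0.08553728 0.082     ]
[0.52244172 0.08461866 0.07740373] [ 1.31569958  1.1366646  -1.31489063] [ 1.31543223  1.13694642 -1.31543223] [ 0.28841429 -0.55433156 -0.12120401]
0.0450090758461828 [0.5635471  0.47663844 0.87493789] [0.52251853 0.08457994 0.07777682]
0.020266089053084843 [ 4.08028148 -1.11050263  7.3544717 ] [0.52505759 0.08465919 0.0786193 ] 13.0667
tip proj [311.00640685 301.42577463]
```

View pics/g.png

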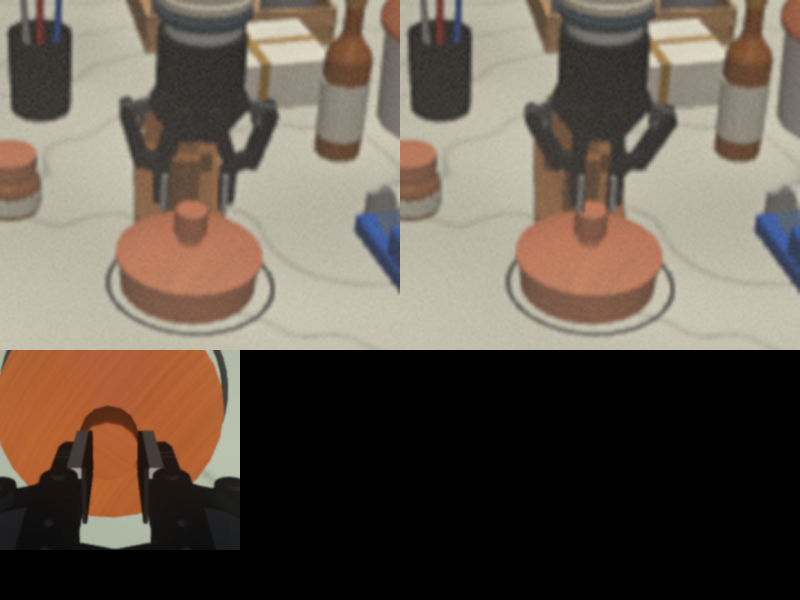

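The side view shows the fingertips at about the level of the knob top, roughly (361,233) in the full image, instead of around the knob. I'll work out where the tips really are.

```bash
python3 - <<'E'
from h import *
s=shot('side'); T=np.array(s['cam_to_world'])
def atY(u,v,y):
    d=T[:3,:3]@[(u-s['cx'])/s['fx'],(v-s['cy'])/s['fy'],1];o=T[:3,3];return o+d*(y-o[1])/d[1]
for px in [(360.8,233),(333,232),(343,234),(355,234)]: print(px,atY(*px,.0845))
print('proj tip expected',proj(s,[.525,.0847,.0566]),'knob top',proj(s,[.522,.0845,.082]))
c=m.camera('wrist'); M=np.array(c['mount'])
for u,v in [(230,290),(400,290),(283,282),(349,282)]:
    d=M[:3,:3]@[(u-c['cx'])/c['fx'],(v-c['cy'])/c['fy'],1];o=M[:3,3]; print('tool',o-d*o[2]/d[2], [ (o+d*(z-o[2])/d[2]).round(4).tolist() for z in (-.011,.011)])
w=shot('wrist'); save(w,'w2.png')
print('knob ray w', ray(w,308,300,.082))
E
```

```text
(360.8, 233) [0.55648897 0.0845     0.07827654]
(333, 232) [0.49317248 0.0845     0.08548302]
(343, 234) [0.51600631 0.0845     0.07855293]
(355, 234) [0.54336819 0.0845     0.0765652 ]
proj tip expected [346.43534802 241.89133103] knob top [345.72754866 232.53438546]
tool [ 0.00787127 -0.04221876  0.        ] [[-0.0171, -0.0355, -0.011], [0.0328, -0.0489, 0.011]]
tool [0.00799485 0.0398998  0.        ] [[-0.017, 0.0332, -0.011], [0.033, 0.0466, 0.011]]
tool [ 0.01794586 -0.0175276   0.        ] [[-0.0087, -0.0148, -0.011], [0.0445, -0.0202, 0.011]]
tool [0.01799614 0.01621426 0.        ] [[-0.0086, 0.0134, -0.011], [0.0446, 0.019, 0.011]]
knob ray w [0.52078455 0.08538164 0.082     ]
```

```bash
python3 - <<'E'
import cv2,numpy as np
a=cv2.imread('pics/w2.png')[230:430,220:420]; cv2.imwrite('pics/w2c.png',cv2.resize(a,None,fx=3,fy=3,interpolation=2))
E
```

```text
(no output)
```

View pics/w2c.png

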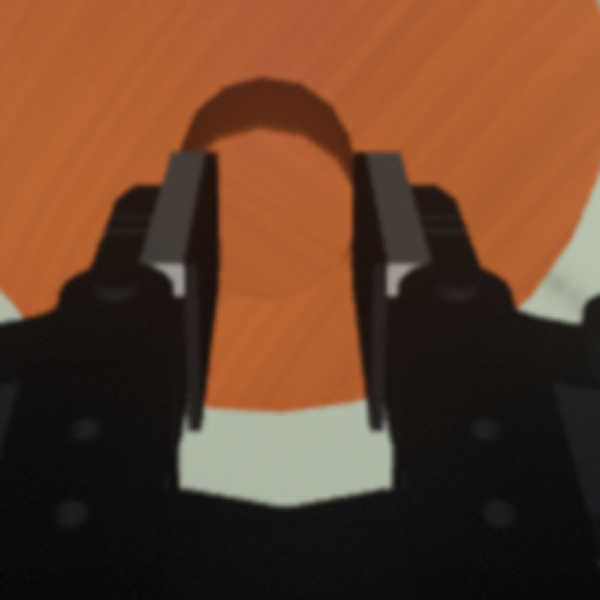

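The pads are about 26 mm further back along the tool than specified. The tips sit about 5 mm behind the TCP: they closed on top of the knob, with 7 N upward, and the side and wrist rays agree. I'll go lower, with force checks.

```bash
python3 - <<'E'
from h import *
cx=np.array([-.1448,-.9895,0]); cy=np.cross([0,0,1],cx); o=rot([0,0,-1],cy)
P=np.array([.521,.0848]); F=np.array([.4634,-.184])
m.command_gripper(.06); m.servo_line([*P,.078],o,rate=.1)
ok=True
for z in (.070,.062,.055):
    m.servo_line([*P,z],rate=.06); f=m.get_contact_force(); print(z,f)
    if f[2]>4: ok=False; break
m.command_gripper(.02,30); w=m.get_width(); print('w',w,m.get_contact_force(),m.get_position())
if w>.026:
    z=m.get_position()[2]
    d=(F-P); 
    m.servo_line([*(P+.3*d),z],rate=.08); print(m.get_width(),m.get_contact_force())
    m.servo_line([*F,z],rate=.1); print(m.get_position(),m.get_contact_force(),m.get_width())
print(m.get_time()); save(shot('side'),'s3.png'); save(shot('wrist'),'w3.png')
a=cv2.imread('pics/s3.png'); b=cv2.imread('pics/w3.png'); cv2.imwrite('pics/c3.png',np.hstack([a[180:440,240:500],b[200:460,180:460]]))
E
```

```text
0.07 [-0.21946892 -0.84031128 -0.60707392]
0.062 [-0.25988242  0.51307244 -0.11379045]
0.055 [ 0.13676924  0.69206328 -0.15622163]
w 0.028667405191491968 [ 1.67329497 -0.4579888   1.49713239] [0.52160326 0.08483519 0.05536066]
0.029241647919969176 [-0.05316122 -3.9439395   2.94564855]
[ 0.46332443 -0.18327772  0.05533907] [0.8354136 6.3061302 4.1102094] 0.029205482165307675
18.5
```

View pics/c3.png

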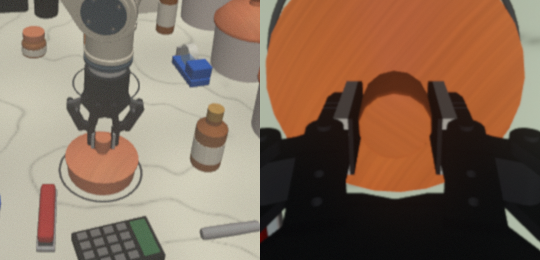

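The pot is in the free ring: in the side crop it stands inside the ring ellipse, and the width read 29 mm, so the knob was really held. I'll release it, refine the pot and bottle positions, and check IK for the bottle moves.

```bash
cat >> h.py <<'E'
cx=np.array([-.1462,-.9893,0]); cx/=np.linalg.norm(cx); cc=np.array([.545,.2623,0]); Z=np.array([0,0,1.])
OFF=.028; H=.062; AL=30
def pose(foot,tilt,yaw,off=OFF,al=AL):
    """TCP pose holding the bottle, foot centre at foot, axis tilted tilt deg from vertical toward yaw(deg)"""
    d=np.array([np.cos(np.radians(yaw)),np.sin(np.radians(yaw)),0]); t=np.radians(tilt); p=np.radians(al+tilt)
    b=Z*np.cos(t)+d*np.sin(t); x=d*np.cos(p)-Z*np.sin(p)
    return np.array(foot)+H*b+off*x, rot(x,np.cross(Z,d)), x, b
CY=np.degrees(np.arctan2(cx[1],cx[0]))
HOME=cc-.045*cx+.058*Z
E
python3 - <<'E'
from h import *
m.command_gripper(.07); p=np.array(m.get_position()); m.servo_line(p+[0,0,.12],rate=.25)
s,t=shot('side'),shot('top')
print('pot side', end=' ')
hsv=cv2.cvtColor(s['image'],cv2.COLOR_RGB2HSV); M=np.zeros((480,640),np.uint8)
M[310:385,290:400]=((hsv[...,1]>110)&((hsv[...,0]<15)|(hsv[...,0]>172))&(hsv[...,2]>60))[310:385,290:400]*255
ct=max(cv2.findContours(M,0,1)[0],key=cv2.contourArea)[:,0,:]
for v,z in ((ct,.034),): print(ct.min(0),ct.max(0))
# rim sides at widest row -> centre; lowest contour point is near base edge
row=ct[ct[:,1]>ct[:,1].max()-1].mean(0); g=ray(s,*row,0); print('base near pt',g,'expected for centre F',[ .4634,-.184-.062])
print('rim L,R',ray(s,*ct[ct[:,0].argmin()],.034),ray(s,*ct[ct[:,0].argmax()],.034))
g=ray(s,446.25,352,0); v=g-np.array(s['cam_to_world'])[:3,3]; v[2]=0; v/=np.linalg.norm(v); print('bottle foot side',g+.029*v)
# top: foot lower end of body in crop (92,173)
g=ray(t,375+92/4,145+173/4,0); v=g-np.array(t['cam_to_world'])[:3,3]; v[2]=0; v/=np.linalg.norm(v); print('bottle foot top',g+.029*v)
B=np.array([.665,-.187,0])
for al in (25,30):
  for yaw in (-75,-85,-92,CY):
    r=[]
    for foot,ti,ya,of in [(B,0,yaw,OFF-.11),(B,0,yaw,OFF),(B+[0,0,.12],0,yaw,OFF),(B*[1,0,0]+[0,-.05,.16],20,yaw,OFF),(HOME+[0,0,.08],70,CY,OFF),(HOME,70,CY,OFF)]:
        q,o,_,_=pose(foot,ti,ya,of,al); j=m.solve_ik(q,o); r.append(None if j is None else np.round(j,2).tolist())
    print(al,round(yaw),*r,sep='\n ')
print(m.get_time())
E
```

```text
pot side [306 312] [377 373]
base near pt [ 0.45831362 -0.24191007  0.        ] expected for centre F [0.4634, -0.246]
rim L,R [ 0.40154285 -0.16659176  0.034     ] [ 0.52496681 -0.21028059  0.034     ]
bottle foot side [ 0.67304929 -0.19074747  0.        ]
bottle foot top [ 0.66334149 -0.20124576  0.        ]
25
 -75
 None
 None
 None
 [0.17, 0.58, 1.69, -0.95, 1.04, 0.48]
 [0.38, 0.49, 1.79, 0.1, 0.82, 0.45]
 [0.38, 0.62, 1.81, 0.12, 0.67, 0.43]
25
 -85
 [0.23, 0.89, 1.63, -1.2, 1.3, 0.94]
 None
 [0.08, 0.77, 1.67, -1.28, 1.24, 0.81]
 [0.17, 0.62, 1.61, -0.87, 1.17, 0.55]
 [0.38, 0.49, 1.79, 0.1, 0.82, 0.45]
 [0.38, 0.62, 1.81, 0.12, 0.67, 0.43]
25
 -92
 [0.22, 0.93, 1.53, -1.1, 1.39, 0.9]
 [0.08, 0.98, 1.56, -1.23, 1.27, 0.95]
 [0.08, 0.8, 1.59, -1.19, 1.33, 0.8]
 [0.17, 0.64, 1.56, -0.81, 1.26, 0.59]
 [0.38, 0.49, 1.79, 0.1, 0.82, 0.45]
 [0.38, 0.62, 1.81, 0.12, 0.67, 0.43]
25
 -98
 [0.2, 0.96, 1.43, -1.03, 1.47, 0.88]
 [0.07, 1.01, 1.49, -1.14, 1.35, 0.93]
 [0.07, 0.82, 1.52, -1.11, 1.41, 0.79]
 [0.16, 0.67, 1.51, -0.77, 1.34, 0.64]
 [0.38, 0.49, 1.79, 0.1, 0.82, 0.45]
 [0.38, 0
[... 225 characters left out ...]
1.65, -1.15, 1.23, 0.88]
 [0.06, 0.93, 1.65, -1.29, 1.12, 0.93]
 [0.06, 0.73, 1.67, -1.22, 1.18, 0.75]
 [0.14, 0.59, 1.61, -0.79, 1.13, 0.48]
 [0.34, 0.48, 1.81, 0.22, 0.78, 0.33]
 [0.34, 0.61, 1.84, 0.26, 0.63, 0.28]
30
 -92
 [0.2, 0.88, 1.55, -1.05, 1.32, 0.85]
 [0.06, 0.95, 1.58, -1.18, 1.2, 0.9]
 [0.06, 0.76, 1.6, -1.13, 1.27, 0.75]
 [0.14, 0.62, 1.56, -0.74, 1.22, 0.53]
 [0.34, 0.48, 1.81, 0.22, 0.78, 0.33]
 [0.34, 0.61, 1.84, 0.26, 0.63, 0.28]
30
 -98
 [0.18, 0.91, 1.46, -0.98, 1.41, 0.84]
 [0.05, 0.97, 1.51, -1.09, 1.28, 0.89]
 [0.05, 0.79, 1.53, -1.05, 1.35, 0.75]
 [0.13, 0.64, 1.52, -0.7, 1.29, 0.59]
 [0.34, 0.48, 1.81, 0.22, 0.78, 0.33]
 [0.34, 0.61, 1.84, 0.26, 0.63, 0.28]
19.8083
```

The pot's rim midpoint is (0.463,-0.188) against a ring centre of (0.463,-0.184), so it is inside. Next I'll go to the bottle pregrasp and verify with the wrist camera.

```bash
python3 - <<'E'
from h import *
B=np.array([.665,-.187,0])
q,o,x,b=pose(B+[0,0,.06],0,CY,OFF-.16); m.move_to(q,o); m.command_gripper(.085)
q,o,x,b=pose(B,0,CY,OFF-.11); m.servo_line(q,o,rate=.15)
print(m.get_time(),m.get_position(),q)
w=shot('wrist'); im=cv2.cvtColor(w['image'],cv2.COLOR_RGB2BGR)
for z in (.13,.1,.0): print(z,proj(w,B+[0,0,z]))
print(proj(w,B+[.029,0,.05]),proj(w,B+[-.029,0,.05]))
cv2.imwrite('pics/w4.png',im)
E
```

```text
21.8917 [ 0.67585346 -0.11661169  0.10342278] [ 0.6753818  -0.11674889  0.103     ]
0.13 [315.63841115 349.39342641]
0.1 [315.65267259 302.17090357]
0.0 [315.69409376 165.01695762]
[357.24038605 228.34996613] [275.5028631  231.64056231]
```

View pics/w4.png

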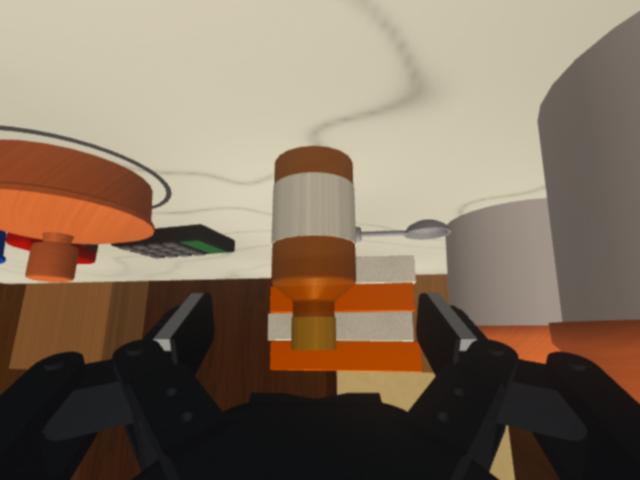

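The wrist view, which is inverted, shows the bottle centred at column 314 against a predicted 315.6, 82 px wide as predicted, so the position is right. I'll grasp and lift.

```bash
python3 - <<'E'
from h import *
B=np.array([.6645,-.187,0])
q,o,x,b=pose(B,0,CY); m.servo_line(q,o,rate=.08); print(m.get_contact_force())
m.command_gripper(.05,45); w=m.get_width(); print('w',w,m.get_contact_force(),m.get_position(),q)
if .055<w<.062:
    q,o,x,b=pose(B+[0,0,.10],0,CY); m.servo_line(q,o,rate=.1); print(m.get_width(),m.get_contact_force(),m.get_torque())
    s=shot('side'); save(s,'s5.png')
    print('pred foot/cap side',proj(s,B+[0,0,.10]),proj(s,B+[0,0,.23]))
    cv2.imwrite('pics/c5.png',cv2.imread('pics/s5.png')[100:400,300:600])
print(m.get_time())
E
```

```text
[-0.02557473 -0.41676136  1.61900798]
w 0.0566534543726796 [-0.99726709  1.94229189  2.7185959 ] [ 0.66111925 -0.2107571   0.04843104] [ 0.660955   -0.21098818  0.048     ]
0.057080670239286674 [-0.11052713 -0.01965883 -3.55195536] [ 0.86183232 -0.14603769 -0.01294882]
pred foot/cap side [452.2715243  300.48287218] [465.19192705 240.62961917]
25.0417
```

View pics/c5.png

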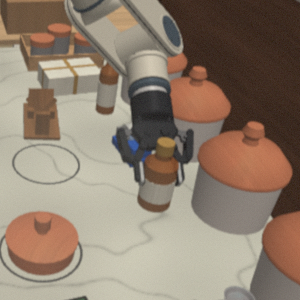

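The bottle is held upright in the jaws (cap at about (466,245)). Now I'll carry it, tilt it and lower it with force checks.

```bash
python3 - <<'E'
from h import *
def go(foot,tilt,rate=None):
    q,o,x,b=pose(foot,tilt,CY)
    m.move_to(q,o) if rate is None else m.servo_line(q,o,rate=rate)
    return q,b
go([.57,-.05,.21],20)
D=.005
b=cx*np.cos(np.radians(20))+Z*np.sin(np.radians(20))
go(HOME+D*b+[0,0,.10],70,.15); print(m.get_time(),m.get_width())
go(HOME+D*b+[0,0,.015],70,.10); m.hold(.2)
f0=np.array(m.get_contact_force()); print('f0',f0,m.get_time())
for dz in (.011,.008,.006,.004,.002,.000,-.002,-.004):
    go(HOME+D*b+[0,0,dz],70,.04); m.hold(.1); f=np.array(m.get_contact_force())-f0; print(dz,f.round(2))
    if f[2]>3: break
print(m.get_time(),m.get_width())
save(shot('side'),'s6.png'); save(shot('top'),'t6.png')
E
```

```text
28.3 0.05674230553517378
f0 [-0.46291581 -0.29837866 -3.44303055] 29.5
0.011 [ 0.29 -0.43 -0.38]
0.008 [0.75 1.31 0.11]
0.006 [0.5  0.48 0.38]
0.004 [ 0.31  0.23 -0.56]
0.002 [-0.5   1.82  4.28]
31.25 0.05705756807880194
```

Contact came 2 mm above nominal. Now I'll slide down the axis to the stop.

```bash
python3 - <<'E'
from h import *
b=cx*np.cos(np.radians(20))+Z*np.sin(np.radians(20))
f0=np.array(m.get_contact_force()); print(f0,f0@b)
for D in (.003,.001,-.001,-.003,-.005,-.007):
    q,o,x,_=pose(HOME+D*b+[0,0,.002],70,CY); m.servo_line(q,rate=.03); m.hold(.1)
    f=np.array(m.get_contact_force()); print(D,f.round(2),round((f-f0)@b,2))
    if (f-f0)@b>4: break
for dz in (.001,0,-.001):
    if f[2]>2: break
    q,o,x,_=pose(HOME+D*b+[0,0,dz],70,CY); m.servo_line(q,rate=.03); m.hold(.1); f=np.array(m.get_contact_force()); print('dz',dz,f.round(2))
print(m.get_time(),m.get_width())
s=shot('side');save(s,'s7.png'); print(proj(s,cc+.077*cx+.102*Z),proj(s,HOME))
c=cv2.imread('pics/s7.png')[130:290,270:430]; cv2.imwrite('pics/c7.png',cv2.resize(c,None,fx=3.5,fy=3.5,interpolation=2))
E
```

```text
[-1.66078053  0.5969817   1.21380516] 0.08834663952878712
0.003 [-0.22 -1.51  4.01] 2.71
0.001 [-0.77 -1.62  5.1 ] 3.27
-0.001 [-1.82 -4.96  6.98] 7.16
32.4 0.056422270759374706
[342.8853233  201.95198379] [340.21088538 193.61807875]
```

View pics/c7.png

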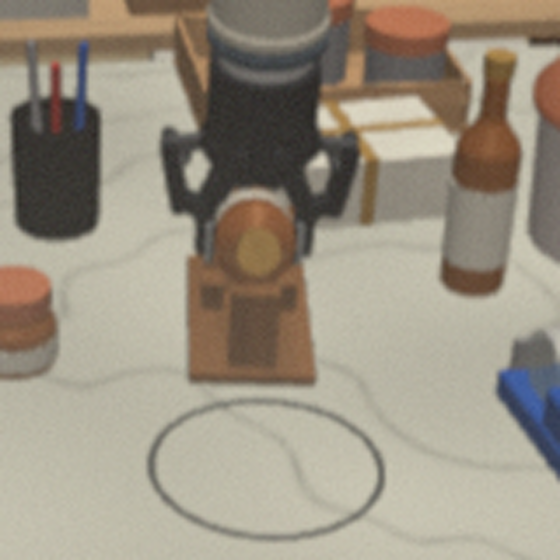

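The bottle is seated: the cap is at (344,201) against a predicted home of (343,202), with stop contact at the expected place. Time to release and withdraw.

```bash
python3 - <<'E'
from h import *
m.command_gripper(.060); m.hold(.2); m.command_gripper(.066); m.command_gripper(.085); print(m.get_width(),m.get_contact_force())
p=np.array(m.get_position()); x=R.from_rotvec(m.get_ee_rot()).as_matrix()[:,0]
m.servo_line(p-.13*x,rate=.12); print(m.get_contact_force(),m.get_time())
j=m.get_joint_positions(); j=np.array(j); j[0]+=.9; m.set_joints(j)
s,t=shot('side'),shot('top'); print(m.get_time())
for n,c in(('s',s),('t',t)): print(n,'cap',proj(c,cc+.077*cx+.102*Z),'foot',proj(c,HOME),'pot',proj(c,[.4634,-.184,.034]))
f=lambda c,y0,y1,x0,x1,k:cv2.resize(c['image'][y0:y1,x0:x1,::-1],None,fx=k,fy=k,interpolation=2)
o=np.zeros((600,800,3),np.uint8)
o[:300,:400]=f(s,165,265,280,413,3)[:300,:400] if 0 else cv2.resize(s['image'][165:265,280:413,::-1],(400,300),interpolation=2)
o[:300,400:]=cv2.resize(t['image'][180:280,160:293,::-1],(400,300),interpolation=2)
o[300:,:400]=cv2.resize(s['image'][290:390,280:413,::-1],(400,300),interpolation=2)
o[300:,400:]=cv2.resize(t['image'][205:305,335:468,::-1],(400,300),interpolation=2)
cv2.imwrite('pics/f.png',o)
E
```

```text
0.08505451076186024 [-0.35358135  0.43416941 -0.42233327]
[ 0.28442811 -0.70004866 -0.00142312] 34.6667
36.6167
s cap [342.8853233  201.95198379] foot [340.21088538 193.61807875] pot [340.76938329 335.72164404]
t cap [246.79278906 222.48704894] foot [199.18074765 221.41594271] pot [404.33857178 252.81522723]
```

The picture limit is reached, so I'll do the final checks numerically.

```bash
python3 - <<'E'
from h import *
s,t=shot('side'),shot('top')
def mask(c,box,f):
    h=cv2.cvtColor(c['image'],cv2.COLOR_RGB2HSV).astype(int); x0,y0,x1,y1=box; M=np.zeros((480,640),np.uint8)
    M[y0:y1,x0:x1]=f(h[...,0],h[...,1],h[...,2])[y0:y1,x0:x1]*255
    n,_,st,ce=cv2.connectedComponentsWithStats(M); 
    if n<2: return None
    k=1+st[1:,4].argmax(); return st[k].tolist(),ce[k].round(1).tolist()
cap=lambda h,S,v:(h>16)&(h<32)&(S>110)&(v>60)
pot=lambda h,S,v:((h<15)|(h>172))&(S>110)&(v>50)
print('cap side',mask(s,(320,180,365,225),cap),'cap top',mask(t,(170,190,270,255),cap))
print('pot side',mask(s,(290,300,400,385),pot),'pot top',mask(t,(360,210,445,300),pot))
print('label side',mask(s,(320,180,365,225),lambda h,S,v:(S<60)&(v>110)),'label top',mask(t,(185,195,260,250),lambda h,S,v:(S<50)&(v>90)))
for n,c in(('top0',t),('side0',s)):
    d=cv2.absdiff(cv2.imread(f'pics/{n}.png'),c['image'][...,::-1]).max(2); M=cv2.morphologyEx((d>45).astype(np.uint8),2,np.ones((3,3)))
    k,_,st,_=cv2.connectedComponentsWithStats(M); print(n,[q.tolist() for q in st[1:] if q[4]>12])
# pot circle top
h=cv2.cvtColor(t['image'],cv2.COLOR_RGB2HSV).astype(int); M=np.zeros((480,640),np.uint8); M[210:300,360:445]=pot(*[h[...,i] for i in range(3)])[210:300,360:445]
ct=max(cv2.findContours(M,0,1)[0],key=cv2.contourArea)[:,0]; P=np.array([ray(t,*q,.034)[:2] for q in ct],np.float32)
print('pot',cv2.minEnclosingCircle(P))
E
```

```text
cap side ([338, 196, 12, 12, 116], [343.3, 201.5]) cap top ([236, 216, 14, 13, 159], [242.6, 221.7])
pot side ([306, 312, 72, 62, 3197], [341.3, 341.0]) pot top ([377, 226, 56, 54, 2353], [404.1, 252.8])
label side ([320, 180, 45, 45, 884], [343.7, 195.4]) label top ([185, 195, 75, 55, 1674], [222.3, 209.5])
top0 [[387, 154, 29, 35, 724], [266, 207, 54, 53, 2279], [199, 209, 18, 24, 360], [377, 226, 55, 54, 2282], [0, 373, 3, 18, 45], [25, 384, 7, 11, 64], [0, 406, 68, 74, 3508], [0, 416, 7, 5, 23]]
side0 [[150, 2, 7, 8, 30], [170, 19, 25, 10, 139], [176, 32, 32, 39, 595], [171, 47, 12, 9, 58], [161, 55, 25, 62, 736], [187, 57, 7, 3, 21], [192, 73, 18, 36, 316], [188, 93, 4, 4, 16], [91, 162, 3, 8, 24], [341, 231, 10, 6, 52], [317, 239, 58, 41, 1911], [430, 283, 38, 69, 1711], [306, 312, 72, 63, 3560]]
pot ((0.46406397223472595, -0.1834823191165924), 0.06737342476844788)
```

```bash
python3 -c "
from rig import manip as m
print(m.get_contact_force(),m.get_time()); m.sign_off()"
```

```text
[ 0.43940821  0.41073385 -0.0615327 ] 36.7167
the job is handed in; nothing more can be done
```

The pot now stands in the empty ring and the bottle lies in the cradle. I handed the job in at 36.7 s with the robot clear of everything.

- **Pot:** I gripped it by the knob and slid it at constant height. In the last top view its centre was (0.464, -0.183), within 1 mm of the ring centre (0.463, -0.184). The earlier side view put it about 4 mm off, also well inside the 11 mm to spare.
- **Bottle:** I lifted it upright, tilted it 70° and lowered it until it touched the cradle. Then I slid it down its axis to the stop, which pushed back with about 7 N, and released it. The last side view shows the cap at pixel (343, 201.5), where the home position predicts (342.9, 202).
- **Everything else:** Comparing the first and last pictures shows changes only at the pot, the bottle and the arm.

**What failed or disagreed:**
- **Knob grip:** The first two tries closed over the top of the knob (about 7 N upward at both closings). The pads turned out to stand about 26 mm further back along the tool than specified. The pot did not move, and I worked with the corrected offset from there.
- **Early bottle estimates:** Some disagreed by up to about 14 mm, so I checked with the wrist camera before grasping.
- **Final picture:** The picture limit was reached, so the final state was checked only by numbers. I did not see the foot at the stop or the neck in the fork by eye after release.

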